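# Lay out the wheel-bearing parts around the hub

### The arm

A 6-joint arm with a two-finger parallel gripper is mounted at the origin on the work surface. World frame = base frame: x ahead of the robot, y to its left, z up, the work surface at z = 0. Lengths are in mm, angles in rad, forces in N, time in s.
With the tool pointing down it reaches from about 350 to 850 mm from the base axis. Payload 8.1 kg.
Tool frame: the origin (TCP) lies at the very end of the fingers, on their centre line; the grasp point (between the pads) lies 19 mm behind it (env.pinch_z is the distance from the TCP to the grasp point, in mm); z points along the fingers, y is the line along which they close (so a half turn about z gives the same grasp; the last joint's range is limited). The gripper opens to 93 mm and grips with 3 to 60 N. Pads are 15 mm wide; open, the fingers measure 128 mm over their backs; the gripper's body (75 mm by 188 mm) begins 65 mm behind the grasp point.
Start: joints at [1.073, 0.13, 1.488, -0, 1.523, -0.085], TCP at [240.685, 549.614, 193.535] pointing down, gripper open.
Joint ranges: [-2.96, 2.96], [-0.89, 2.26], [0.02, 2.5], [-1.34, 4.48], [0, 2.73], [-2.66, 2.66]. Speed limits (rad/s): [2.39, 2.39, 2.79, 3.14, 3.14, 3.14].

### API

Orientations are given as a rotation vector (axis times angle).
In Python, from station import env gives the robot as it stands.
- The arm moves only by the tool play_rows, never from a script. Its argument "increments" is a list of rows, each a list of 7 numbers: the shift along the tool's x, y, z in m, then the turn, a rotation vector about the tool's x, y, z in rad, then the opening, from 0 (shut) to 1 (fully open). A call has 1 to 8 rows; each row is the pose to reach, as a shift and turn from the pose commanded when the call began, along the tool's axes at that moment; what a row does not reach only later rows make up. A row lasts 1/12 s, in which the tool goes at most 41.7 mm and 7.16 degrees, less where a joint would pass 70% of its speed; a pose out of reach is approached as far as the arm can. A call with a gripper value outside its range is refused whole. The fingers move at their own pace and stop on an object; "squeeze" is the grip in N (left out, the last holds). Time passes only in rows, so rows that repeat a pose let the fingers close. It gives the time, the measured TCP pose, the force, the opening and the grip force at its end, in the units of the state.
- env.get_obs(): the state, without advancing time (a new reading comes with each control period).
- env.camera(name): name is "scene" or "top" or "wrist"; returns the picture (400x640x3 uint8, red, green, blue); there is no depth.
- env.get_calibration(name): a dict with "intrinsics" (3x3 intrinsics, pixels), "R" (3x3) and "t" (3): a world point X has camera coordinates R X + t. Camera axes: x right, y down, z forward; pixel columns grow to the right and rows downward; lengths in mm; the calibration is good to about 2 mm. A picture is of the moment at which its call begins: read the wrist's pose just before it. get_calibration takes no time and is no camera call; for the wrist camera it gives the pose at the moment of the call.
- env.job_done(): hands the job in; it is judged then, once.
The state is a dict: "t": time; "joint_positions": joint angles; "qvel": joint speeds; "effort": joint torques, N m; "ee_pos": TCP position; "eef_rot": TCP orientation; "ft_force": force on the tool from outside, world axes, zero at the start; "wrist_torque": the same for the moment, N m; "gripper_width": opening from 0.0 (shut) to 1.0 (fully open); "grip_force": force on a finger pad.
Only numpy, scipy, OpenCV 4.12 (cv2) and the standard library are available. Lean on these libraries where they do the work, as an engineer would, in place of code of your own. Each camera call takes 0.05 s, during which the arm holds its last target. There are 200 camera calls.

### The job

Lay out the wheel-bearing parts on the black mat: put the bearing over the hub's spigot so that it sits flat on the hub's shoulder, and then the castle nut over the spigot flat on top of the bearing. Stand the spacer sleeve upright on the mat midway between the hub and the round parts dish, and lay the grease cap dome up in the dish, flat on its floor. Leave the spray can, the spanner and the screwdriver where they are.

Things in the scene. Friction and masses are not known exactly. Their poses are not given: they have to be found in the camera images.
- bearing: Loose steel wheel bearing: a flat ring with a circle of dark balls showing in its top face, outer diameter 60, bore 31, height 18 mm, about 0.18 kg, lying flat on the bench. Origin at the centre of its underside; z up along its axis.
- nut: Loose dark steel castle nut: hexagonal, 42 mm across flats, about 48 mm across corners, height 18 mm (plain hexagon for the lower 13 mm, six small teeth above it), bore 31 mm right through, about 0.09 kg, lying flat, teeth up. Origin at the centre of its underside; z up; the flats face along its x axis and every 60 degrees from it.
- sleeve: Loose steel spacer sleeve: a tall tube, outer diameter 38, bore 22, height 50 mm, about 0.2 kg, standing upright. Origin at the centre of its underside; z up along its axis.
- cap: Loose steel grease cap: a solid-topped round cap, diameter 50 mm, straight-sided to 24 mm, then a low dome to 32 mm; no hole; about 0.08 kg, standing dome up. Origin at the centre of its flat underside; z up.
- hub: Steel wheel hub, fixed on one end of the mat (which end varies). Flange: diameter 96, height 12 mm, five dark bolt holes. On it a shoulder: diameter 48, top 22 mm above the hub's underside. From that a spigot: diameter 24, straight up to 52 mm, then tapering to diameter 12 at 62 mm above the underside. Origin: centre of its underside, which lies on the mat 3 mm above the bench; z up.
- dish: Shallow round steel parts dish fixed on the other end of the mat (does not move), 280 mm from the hub, centre to centre. Outer diameter 100 mm at the foot, 110 mm at the rim; rim 10 mm high; walls and floor 3 mm thick. Origin at the centre of its underside (on the mat, 3 mm above the bench); z up.
- mat: Black rubber mat, fixed to the bench, 130 mm (its x) by 420 mm (its y) and 3 mm thick; the hub and the dish stand on its long centre line, one 140 mm either side of its centre. Origin at the centre of its underside, exactly midway between hub and dish; its top is 3 mm above the bench (bench top z = 0).
- spray_can: Bystander: upright white spray can with a green band and a red cap, 60 mm diameter, 190 mm tall, loose, at the robot's right. Origin at the centre of its underside. Not to be moved.
- wrench: Bystander: steel spanner lying loose on the bench along the mat's far side. Origin under its middle. Not to be moved.
- screwdriver: Bystander: screwdriver lying loose on the bench at the robot's left. Origin under its middle. Not to be moved.
There are look-alikes about, which are no part of the job. What is shaped like the sleeve but red is not meant.

How it is judged (in metres and radians):
At the end, for the whole second after the job is handed in: Bearing over the spigot, flat on the hub's shoulder, nut flat on the bearing (each within 6 mm sideways, 3 mm in height); sleeve upright on the mat within 15 mm of the midpoint of hub and dish; cap dome up, flat on the dish's floor; all released and at rest (horizontal distance between each of bearing, nut and hub below 0.006 m and z of bearing in the frame of hub between 0.019 and 0.025 m and angle between each of bearing, nut, sleeve's own z axis and vertical below 0.1 rad and z of nut in the frame of hub between 0.037 and 0.043 m and horizontal distance between sleeve and mat below 0.015 m and z of sleeve in the frame of mat below 0.006 m and horizontal distance between cap and dish below 0.024 m and z of cap in the frame of dish below 0.007 m and angle between cap's own z axis and vertical below 0.12 rad and linear speed of each of bearing, nut, sleeve, cap below 0.02 m/s); the robot touches nothing.
It fails at once if a bystander (spray can, spanner or screwdriver) is moved by more than 20 mm (distance of any of spray_can, wrench, screwdriver from where it was at the start of the episode above 0.02 m).
It also fails if it takes over 102 s, if anything falls off the work surface, if the arm or the gripper's body presses on something with over 40 N, if the wrist force passes 120 N, or if a joint passes its speed limit or range.

## Working session

There is one attempt and no reset: what is moved stays moved. The work goes in short steps, Python scripts to look and compute and a tool call to move; the robot and the scene stay as the last step left them, time stands still between calls to the robot, and variables do not carry over. Pictures are saved under pics/ and viewed, at most 14 in all, crops included, and the job is handed in when it is done.

Besides the shell and the picture viewer there is one more tool, called after "Call:" as name([rows], argument=value, ...), one row to a line, values as JSON. play_rows: Moves the arm, as the interface text tells. Its arguments: {"type":"object","properties":{"increments":{"type":"array","items":{"type":"array","items":{"type":"number"}}},"squeeze":{"type":"number"}},"required":["increments"]}

```bash
ls; mkdir -p pics; python3 - <<'E'
from station import env
import cv2,numpy as np
for n in("top","scene"):
    im=env.camera(n);cv2.imwrite(f"pics/{n}0.png",im[:,:,::-1])
    c=env.get_calibration(n);print(n,np.round(c["intrinsics"],1).tolist(),np.round(c["R"],3).tolist(),np.round(c["t"],1).tolist())
o=env.get_obs();print(o["t"],o["ee_pos"],o["eef_rot"],env.pinch_z)
E
```

```text
pics
top [[434.9, 0.0, 319.7], [0.0, 434.9, 194.6], [0.0, 0.0, 1.0]] [[-0.021, -1.0, 0.001], [-0.995, 0.021, -0.099], [0.099, -0.003, -0.995]] [-12.0, 578.5, 1333.2]
scene [[401.6, 0.0, 318.3], [0.0, 401.6, 196.4], [0.0, 0.0, 1.0]] [[-0.19, 0.982, 0.011], [0.811, 0.163, -0.562], [-0.553, -0.098, -0.827]] [153.8, -458.4, 1354.2]
0.1 [240.4265364  549.12400472 192.59458049] [-6.43832281e-01 -3.07442472e+00  2.47332548e-03] 18.8
```

View pics/top0.png

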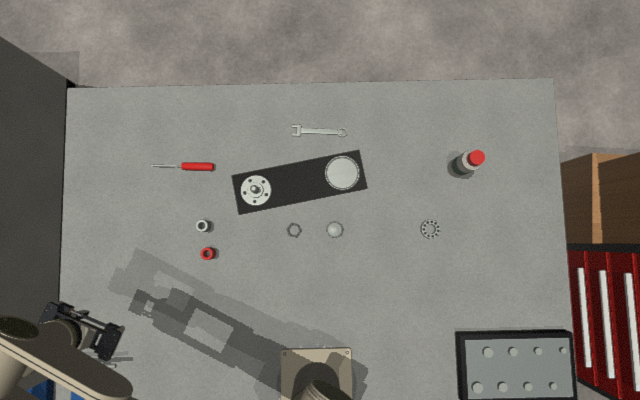

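View pics/scene0.png

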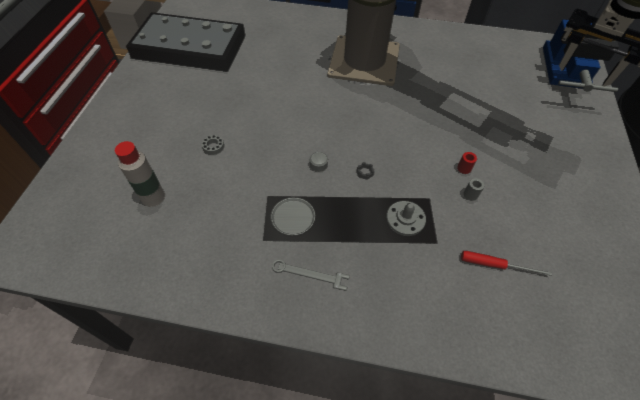

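Top view: mat with hub at (256,190) and dish at (342,173). Nut is at (294,230), cap at (335,229), bearing at (430,229). There are two sleeve shapes: one steel grey (203,226), one red (208,253). Grey fits "steel spacer sleeve" and red is excluded. I'll confirm with a crop and measure coarse positions.

```bash
cat > lib.py <<'E'
import numpy as np,cv2
from scipy.spatial.transform import Rotation as Ro
from station import env
def ray(c,uv,z):
    K,R,t=(np.array(c[k],float) for k in("intrinsics","R","t"))
    d=R.T@np.linalg.solve(K,np.array([uv[0],uv[1],1.]));o=-R.T@t
    return (o+d*(z-o[2])/d[2])
def proj(c,X):
    p=np.array(c["intrinsics"])@(np.array(c["R"])@np.array(X,float)+np.array(c["t"]));return p[:2]/p[2]
def inc(xyz,ydir=None,o=None):
    """shift (m) and turn to TCP xyz mm, tool down, tool y along angle ydir (rad, mod pi)"""
    o=o or env.get_obs();R=Ro.from_rotvec(o["eef_rot"])
    d=R.inv().apply(np.array(xyz,float)-o["ee_pos"])/1000
    cur=R.as_matrix()[:,1];a=np.arctan2(cur[1],cur[0])
    if ydir is None: ydir=a
    b=a+(ydir-a+np.pi/2)%np.pi-np.pi/2
    y=np.array([np.cos(b),np.sin(b),0]);z=np.array([0,0,-1.]);x=np.cross(y,z)
    T=Ro.from_matrix(np.c_[x,y,z])
    return np.round(d,4).tolist(),np.round((R.inv()*T).as_rotvec(),3).tolist()
def show(n="wrist",name=None,scale=1):
    o=env.get_obs();c=env.get_calibration(n);im=env.camera(n)[:,:,::-1].copy()
    if name: cv2.imwrite(f"pics/{name}.png",im)
    return o,c,im
E
python3 - <<'E'
from lib import *
im=cv2.imread("pics/top0.png");c=env.get_calibration("top")
cv2.imwrite("pics/crop0.png",cv2.resize(im[115:275,180:450],None,fx=2.9,fy=2.9,interpolation=cv2.INTER_CUBIC))
for n,uv,z in[("hub",(256,190),15),("dish",(342,173),10),("sleeve",(203,226),50),("nut",(294,230),18),("cap",(335,229),24),("bearing",(430,229),18),("can",(477,157),190),("wr",(320,131),3),("sd",(185,166),15),("red",(208,253),50)]: print(n,ray(c,uv,z).round())
w=env.get_calibration("wrist");R=np.array(w["R"]);print(-R.T@w["t"],R.round(3).tolist(),np.array(w["intrinsics"]).round().tolist())
T=Ro.from_rotvec(env.get_obs()["eef_rot"]);print("cam in tool",T.inv().apply(-R.T@w["t"]-env.get_obs()["ee_pos"]),(R@T.as_matrix()).round(3).tolist())
E
```

```text
hub [598. 177.  15.]
dish [648. -97.  10.]
sleeve [487. 335.  50.]
nut [469.  58.  18.]
cap [470. -70.  24.]
bearing [ 463. -368.   18.]
can [ 658. -464.  190.]
wr [787. -30.   3.]
sd [680. 402.  15.]
red [405. 319.  50.]
[173.29653869 579.5108473  382.81499192] [[0.401, 0.916, -0.001], [0.883, -0.387, 0.265], [0.242, -0.107, -0.964]] [[298.0, 0.0, 323.0], [0.0, 298.0, 199.0], [0.0, 0.0, 1.0]]
cam in tool [  73.70890662    0.58693778 -190.2110783 ] [[-0.0, 1.0, -0.0], [-0.964, -0.0, -0.265], [-0.265, 0.0, 0.964]]
```

View pics/crop0.png

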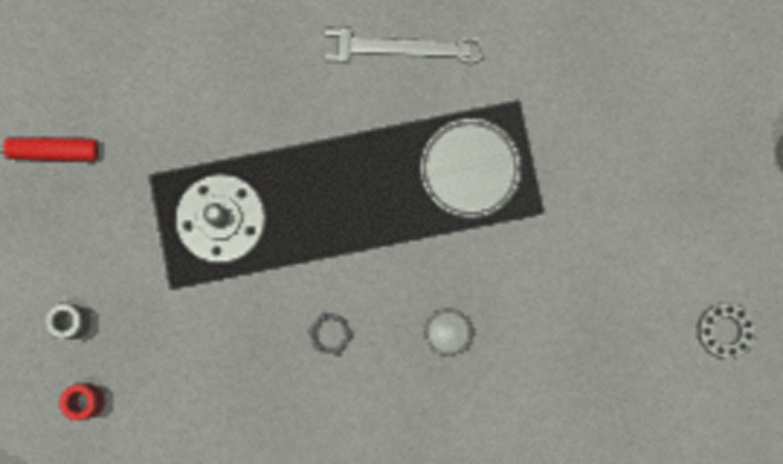

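Crop confirms: grey sleeve at crop (65,321), full-image (202,226). The red look-alike just below it is excluded. Next I'll work out the move to a hover near the sleeve.

```bash
python3 - <<'E'
from lib import *
print(inc((470,330,160),np.pi/2))
E
```

```text
([-0.2982, -0.1085, 0.0327], [-0.002, -0.0, -0.413])
```

Call:
play_rows([
  [-0.298,-0.1085,0.0327,-0.002,0,-0.413,1],
  [-0.298,-0.1085,0.0327,-0.002,0,-0.413,1],
  [-0.298,-0.1085,0.0327,-0.002,0,-0.413,1],
  [-0.298,-0.1085,0.0327,-0.002,0,-0.413,1],
  [-0.298,-0.1085,0.0327,-0.002,0,-0.413,1],
  [-0.298,-0.1085,0.0327,-0.002,0,-0.413,1],
  [-0.298,-0.1085,0.0327,-0.002,0,-0.413,1],
  [-0.298,-0.1085,0.0327,-0.002,0,-0.413,1],
])

```text
t: 0.77
ee_pos: [471.4, 328.2, 160.1]
eef_rot: [-0.001, -3.142, -0.002]
ft_force: [0.1, -0.4, -0.0]
gripper_width: 1.002
grip_force: 0.0
```

Call:
play_rows([
  [0,0,0,0,0,0,1],
  [0,0,0,0,0,0,1],
  [0,0,0,0,0,0,1],
])

```text
t: 1.02
ee_pos: [469.7, 330.8, 160.5]
eef_rot: [-0.001, -3.141, -0.003]
ft_force: [0.1, 0.7, 0.5]
gripper_width: 1.0
grip_force: 0.0
```

```bash
python3 - <<'E'
from lib import *
o,c,im=show("wrist","w1")
print(o["t"],o["ee_pos"],o["eef_rot"],o["ft_force"])
print({n:proj(c,X).round() for n,X in dict(sl=(487,335,50),hub=(598,177,15),nut=(469,58,18)).items()})
E
```

```text
1.0167 [469.68061846 330.75969817 160.47098591] [-8.79787657e-04 -3.14095149e+00 -3.06715954e-03] [0.07120603 0.7109628  0.53818518]
{'sl': array([326., 206.]), 'hub': array([201., 283.]), 'nut': array([ 83., 183.])}
```

View pics/w1.png

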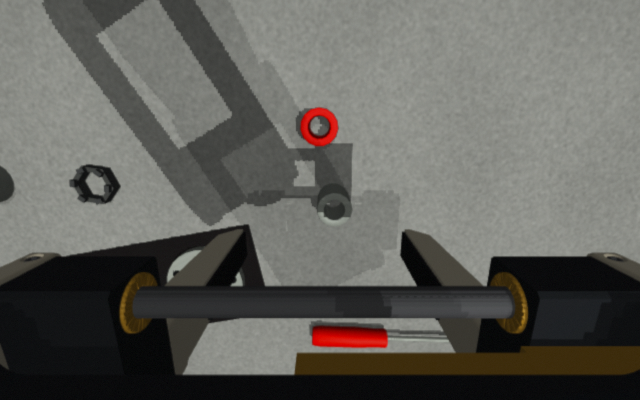

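The wrist view shows the grey sleeve in shadow at about (333,208), red one at (320,127), nut at (96,184). I'll enlarge it.

```bash
python3 - <<'E'
from lib import *
im=cv2.imread("pics/w1.png")
a=cv2.resize(im[170:240,295:375],None,fx=5,fy=5,interpolation=cv2.INTER_CUBIC)
a=cv2.convertScaleAbs(a,alpha=2)
b=cv2.resize(im[150:220,55:135],None,fx=5,fy=5,interpolation=cv2.INTER_CUBIC)
cv2.imwrite("pics/w1c.png",np.hstack([a,b]))
c=env.get_calibration("wrist")
m=(im[150:220,55:135].max(2)<75).astype(np.uint8)
cs,_=cv2.findContours(m,0,2);k=max(cs,key=cv2.contourArea)[:,0,:]+[55,150]
for z in(5,18):
  P=np.array([ray(c,p,z)[:2] for p in k],np.float32);print("nut",z,cv2.minAreaRect(P),cv2.minEnclosingCircle(P))
E
```

```text
nut 5 ((473.44091796875, 61.4501953125), (48.28757095336914, 54.869964599609375), 20.585735321044922) ((473.474853515625, 61.462947845458984), 29.08521270751953)
nut 18 ((470.529541015625, 71.59990692138672), (46.472740173339844, 52.807762145996094), 20.585742950439453) ((470.562255859375, 71.61217498779297), 27.99209213256836)
```

View pics/w1c.png

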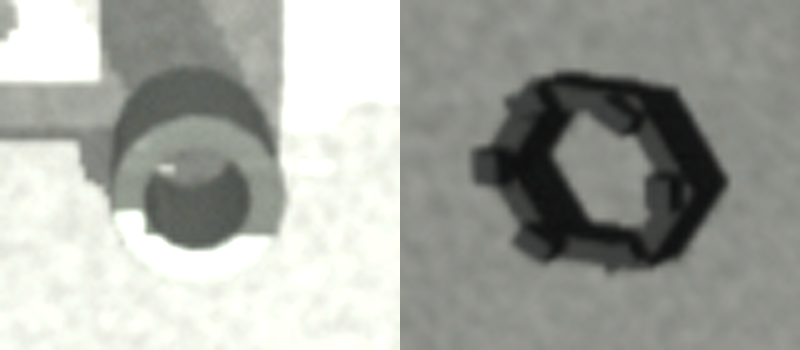

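Sleeve's top ring centre at (334.6,209.4); the nut is viewed obliquely and will be re-measured later.

```bash
python3 - <<'E'
from lib import *
c=env.get_calibration("wrist");p=ray(c,(334.6,209.4),50);print(p)
im=cv2.imread("pics/w1.png").astype(int);m=(im[:,:,2]-im[:,:,1]>60)[90:160,290:350];y,x=np.nonzero(m);print("red",ray(c,(290+x.mean(),90+y.mean()),50))
print(inc((p[0],p[1],100),np.pi/2),inc((p[0],p[1],14),np.pi/2))
E
```

```text
[490.31331565 344.23357658  50.        ]
red [405.19465582 327.69659478  50.        ]
([-0.021, 0.0128, 0.0607], [0.002, -0.0, 0.001]) ([-0.021, 0.0126, 0.1467], [0.002, -0.0, 0.001])
```

```bash
python3 - <<'E'
from lib import *
for n in("wrist","top","scene"):
    o,c,im=show(n);i=im.astype(int)
    m=((i[:,:,2]-i[:,:,1]>60)&(i[:,:,2]-i[:,:,0]>60)).astype(np.uint8)
    k,l,s,ct=cv2.connectedComponentsWithStats(m)
    print(n,o["ee_pos"].round(1),[(ct[j].round(1).tolist(),s[j,4],ray(c,ct[j],40).round(1)[:2].tolist()) for j in range(1,k) if s[j,4]>20])
    print(np.array(c["R"]).T.round(3).tolist() if n=="wrist" else "",(-np.array(c["R"]).T@c["t"]).round(1))
E
```

```text
wrist [469.4 331.3 160.7] [([318.1, 127.0], np.int32(834), [406.0, 327.0]), ([348.0, 337.4], np.int32(1448), [659.5, 363.1])]
[[-0.001, 0.964, 0.265], [1.0, -0.0, 0.002], [0.002, 0.265, -0.964]] [396.  331.5 350.9]
top [469.2 331.6 160.8] [([476.9, 156.9], np.int32(182), [685.1, -519.5]), ([196.7, 166.0], np.int32(221), [675.0, 358.2]), ([206.2, 253.4], np.int32(94), [403.1, 327.4]), ([590.8, 321.1], np.int32(575), [175.6, -834.5]), ([613.8, 326.8], np.int32(731), [157.3, -902.6]), ([636.1, 287.6], np.int32(338), [272.2, -980.7])]
 [ 442.8  -20.5 1384.1]
scene [469.2 331.8 160.9] [([40.5, 45.5], np.int32(511), [192.8, -1047.6]), ([95.9, 37.8], np.int32(30), [118.0, -892.0]), ([31.4, 114.9], np.int32(44), [486.7, -892.0]), ([52.5, 142.4], np.int32(33), [569.1, -776.7]), ([124.2, 148.2], np.int32(230), [550.1, -579.2]), ([469.7, 157.1], np.int32(89), [397.4, 330.4]), ([484.6, 259.1], np.int32(423), [694.5, 357.8])]
 [1150.    56.2  861.3]
```

Call:
play_rows([
  [-0.021,0.0128,0.04,0,0,0,1],
  [-0.021,0.0128,0.08,0,0,0,1],
  [-0.021,0.0128,0.115,0,0,0,1],
  [-0.021,0.0128,0.146,0,0,0,1],
  [-0.021,0.0128,0.146,0,0,0,1],
  [-0.021,0.0128,0.146,0,0,0,1],
])

```text
t: 1.72
ee_pos: [488.8, 343.5, 13.3]
eef_rot: [0.002, -3.138, 0.001]
ft_force: [-0.7, 0.1, 0.4]
gripper_width: 0.998
grip_force: 0.0
```

Call:
play_rows([
  [0,0,0,0,0,0,0.3],
  [0,0,0,0,0,0,0.3],
  [0,0,0,0,0,0,0.3],
  [0,0,0,0,0,0,0.3],
  [0,0,0,0,0,0,0.3],
  [0,0,0,0,0,0,0.3],
  [0,0,0,0,0,0,0.3],
  [0,0,0,0,0,0,0.3],
], squeeze=25)

```text
t: 2.38
ee_pos: [491.2, 343.7, 15.0]
eef_rot: [-0.0, 3.141, 0.003]
ft_force: [-0.8, -0.3, -0.4]
gripper_width: 0.476
grip_force: 0.0
```

Call:
play_rows([
  [0,0,0,0,0,0,0.3],
  [0,0,0,0,0,0,0.3],
  [0,0,0,0,0,0,0.3],
  [0,0,0,0,0,0,0.3],
], squeeze=25)

```text
t: 2.72
ee_pos: [491.2, 343.6, 14.8]
eef_rot: [-0.0, 3.141, 0.003]
ft_force: [-0.2, -1.1, 0.6]
gripper_width: 0.399
grip_force: 25.0
```

Call:
play_rows([
  [0,0,-0.03,0,0,0,0.3],
  [0,0,-0.07,0,0,0,0.3],
  [0,0,-0.11,0,0,0,0.3],
  [0,0,-0.15,0,0,0,0.3],
  [0,0,-0.18,0,0,0,0.3],
  [0,0,-0.18,0,0,0,0.3],
  [0,0,-0.18,0,0,0,0.3],
])

```text
t: 3.3
ee_pos: [492.3, 344.3, 197.2]
eef_rot: [-0.0, 3.137, 0.007]
ft_force: [-0.2, -1.0, -3.5]
gripper_width: 0.398
grip_force: 25.0
```

```bash
python3 - <<'E'
from lib import *
print(inc((500,60,195),np.pi/2))
E
```

```text
([-0.0076, -0.2843, 0.001], [0.004, 0.004, 0.0])
```

Call:
play_rows([
  [-0.19,-0.304,0,0,0,0,0.3],
  [-0.19,-0.304,0,0,0,0,0.3],
  [-0.19,-0.304,0,0,0,0,0.3],
  [-0.19,-0.304,0,0,0,0,0.3],
  [-0.19,-0.304,0,0,0,0,0.3],
  [-0.19,-0.304,0,0,0,0,0.3],
  [-0.19,-0.304,0,0,0,0,0.3],
  [-0.19,-0.304,0,0,0,0,0.3],
])

```text
t: 3.97
ee_pos: [666.9, 59.0, 190.6]
eef_rot: [0.0, -3.137, -0.003]
ft_force: [0.9, 0.9, -2.5]
gripper_width: 0.395
grip_force: 25.0
```

Call:
play_rows([
  [0,0,0,0,0,0,0.3],
  [0,0,0,0,0,0,0.3],
  [0,0,0,0,0,0,0.3],
])

```text
t: 4.22
ee_pos: [666.4, 60.7, 191.2]
eef_rot: [-0.001, -3.137, -0.004]
ft_force: [-1.0, -0.0, -1.9]
gripper_width: 0.399
grip_force: 25.0
```

```bash
python3 - <<'E'
from lib import *
o,c,im=show("wrist","w2")
np.savez("w2.npz",**{k:np.array(c[k]) for k in("intrinsics","R","t")})
print(o["t"],o["ee_pos"],o["eef_rot"],o["grip_force"])
E
```

```text
4.2167 [666.42858109  60.67057584 191.16399213] [-1.10849055e-03 -3.13722498e+00 -3.82990732e-03] 24.96783647686243
```

View pics/w2.png

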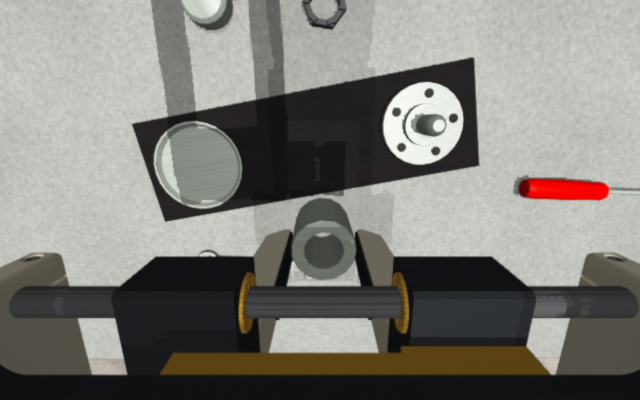

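Wrist view: hub flange at ~(423,123), dish ~(198,165) on the mat, gripped sleeve (323,250). Nut (325,8) and cap (204,3) are at the top edge. Now to fit the flange and dish circles.

```bash
cat >> lib.py <<'E'
def circfit(P):
    P=np.asarray(P,float)
    for _ in range(4):
        A=np.c_[2*P,np.ones(len(P))];s=np.linalg.lstsq(A,(P**2).sum(1),rcond=None)[0]
        r=np.sqrt(s[2]+s[0]**2+s[1]**2);e=abs(np.hypot(*(P-s[:2]).T)-r);P=P[e<=max(np.quantile(e,.9),.8)]
    return s[:2].round(1),round(float(r),1)
E
python3 - <<'E'
from lib import *
im=cv2.imread("pics/w2.png");c=np.load("w2.npz")
g=cv2.cvtColor(im,cv2.COLOR_BGR2GRAY)
for n,(x0,y0,x1,y1),z in[("hub",(376,76,470,170),15),("dish",(149,116,247,213),13)]:
  for th in(70,100):
    m=(g[y0:y1,x0:x1]>th).astype(np.uint8)
    k=max(cv2.findContours(m,0,1)[0],key=cv2.contourArea);h=cv2.convexHull(k)[:,0] if n=="hub" else k[:,0]
    h=k[:,0]+[x0,y0]
    print(n,th,len(h),circfit([ray(c,p,z)[:2] for p in h]))
E
```

```text
hub 70 231 (array([601.1, 180.4]), 48.0)
hub 100 231 (array([601.1, 180.5]), 47.6)
dish 70 250 (array([651.3, -94.4]), 54.5)
dish 100 246 (array([651.3, -94.3]), 54.0)
```

```bash
python3 - <<'E'
from lib import *
print(env.get_obs()["ee_pos"],inc((626.5,43,60),np.pi/2),inc((626.5,43,19),np.pi/2))
E
```

```text
[666.47496596  61.50014887 191.99561489] ([0.0395, -0.0188, 0.1321], [0.002, -0.003, 0.001]) ([0.0394, -0.0189, 0.1731], [0.002, -0.003, 0.001])
```

Call:
play_rows([
  [0.02,-0.01,0.03,0,0,0,0.3],
  [0.039,-0.0185,0.065,0,-0.003,0,0.3],
  [0.039,-0.0185,0.1,0,-0.003,0,0.3],
  [0.039,-0.0185,0.135,0,-0.003,0,0.3],
  [0.039,-0.0185,0.16,0,-0.003,0,0.3],
  [0.039,-0.0185,0.165,0,-0.003,0,0.3],
  [0.039,-0.0185,0.165,0,-0.003,0,0.3],
  [0.039,-0.0185,0.165,0,-0.003,0,0.3],
])

```text
t: 4.93
ee_pos: [629.4, 43.6, 30.6]
eef_rot: [-0.003, 3.137, 0.003]
ft_force: [1.0, 1.1, -2.2]
gripper_width: 0.397
grip_force: 25.0
```

Call:
play_rows([
  [0,0,0,0,0,0,0.3],
  [0,0,0,0,0,0,0.3],
  [0,0,0,0,0,0,0.3],
])

```text
t: 5.18
ee_pos: [630.6, 42.7, 31.6]
eef_rot: [-0.001, 3.135, 0.003]
ft_force: [-1.3, -0.4, -2.5]
gripper_width: 0.393
grip_force: 25.0
```

Call:
play_rows([
  [0.004,0,0.004,0,0,0,0.3],
  [0.004,0,0.008,0,0,0,0.3],
  [0.004,0,0.011,0,0,0,0.3],
  [0.004,0,0.011,0,0,0,0.3],
])

```text
t: 5.52
ee_pos: [624.7, 42.4, 17.8]
eef_rot: [-0.0, 3.139, 0.003]
ft_force: [0.4, -0.3, -2.3]
gripper_width: 0.395
grip_force: 25.0
```

Call:
play_rows([
  [0,0,0.001,0,0,0,0.3],
  [0,0,0.002,0,0,0,0.3],
  [0,0,0.002,0,0,0,0.3],
])

```text
t: 5.77
ee_pos: [625.7, 42.6, 17.7]
eef_rot: [-0.0, 3.137, 0.003]
ft_force: [-2.7, -1.1, 6.3]
gripper_width: 0.394
grip_force: 25.0
```

Call:
play_rows([
  [0,0,-0.001,0,0,0,0.6],
  [0,0,-0.001,0,0,0,0.6],
  [0,0,-0.001,0,0,0,0.6],
  [0,0,-0.001,0,0,0,0.6],
])

```text
t: 6.1
ee_pos: [624.9, 42.7, 17.2]
eef_rot: [-0.0, 3.138, 0.003]
ft_force: [-0.1, 0.2, -0.4]
gripper_width: 0.587
grip_force: 0.0
```

Call:
play_rows([
  [0,0,-0.04,0,0,0,1],
  [0,0,-0.08,0,0,0,1],
  [0,0,-0.12,0,0,0,1],
  [0,0,-0.14,0,0,0,1],
  [0.06,0,-0.14,0,0,0,1],
  [0.06,-0.02,-0.14,0,0,0,1],
  [0.06,-0.03,-0.14,0,0,0,1],
  [0.06,-0.03,-0.14,0,0,0,1],
])

```text
t: 6.77
ee_pos: [564.0, 10.8, 157.1]
eef_rot: [0.002, 3.138, 0.002]
ft_force: [0.8, -0.0, -0.1]
gripper_width: 0.998
grip_force: 0.0
```

Call:
play_rows([
  [0,0,0,0,0,0,1],
  [0,0,0,0,0,0,1],
  [0,0,0,0,0,0,1],
  [0,0,0,0,0,0,1],
  [0,0,0,0,0,0,1],
])

```text
t: 7.18
ee_pos: [564.8, 12.8, 156.9]
eef_rot: [-0.001, 3.138, 0.003]
ft_force: [-0.3, -0.4, 0.2]
gripper_width: 0.998
grip_force: 0.0
```

```bash
python3 - <<'E'
from lib import *
o,c,im=show("wrist","w3")
np.savez("w3.npz",**{k:np.array(c[k]) for k in("intrinsics","R","t")})
print(o["t"],o["ee_pos"],o["eef_rot"],o["gripper_width"])
E
```

```text
7.1833 [564.77622334  12.76006411 156.92740713] [-1.10710026e-03  3.13834376e+00  3.17751240e-03] 0.9984539624038598
```

View pics/w3.png

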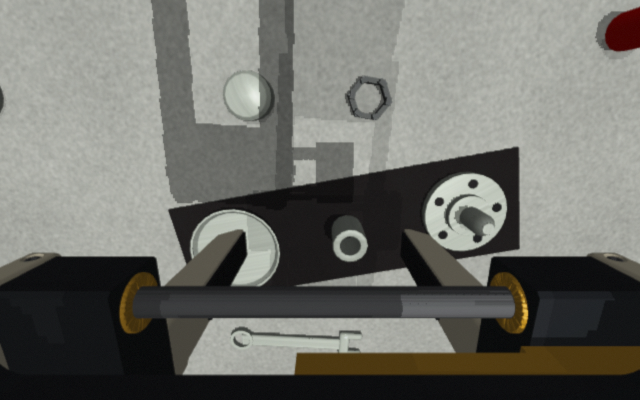

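The sleeve stands upright on the mat (top at (350,245)); nut at (368,97), cap at (247,96).

```bash
python3 - <<'E'
from lib import *
im=cv2.imread("pics/w3.png");c=np.load("w3.npz")
f=lambda a:cv2.resize(a,None,fx=6,fy=6,interpolation=cv2.INTER_CUBIC)
a=f(im[65:130,338:400]);b=f(im[65:130,216:278])
for i in range(0,62,10):
    for q in(a,b): cv2.line(q,(i*6,0),(i*6,6),(0,0,255),1);cv2.line(q,(0,i*6),(6,i*6),(0,0,255),1)
cv2.imwrite("pics/w3c.png",np.hstack([a,b]))
g=cv2.cvtColor(im,cv2.COLOR_BGR2GRAY)
s=g[225:266,330:372];m=(s>150).astype(np.uint8);k=max(cv2.findContours(m,0,1)[0],key=cv2.contourArea)[:,0]+[330,225]
print("sleeve",circfit([ray(c,p,53)[:2] for p in k]))
m=(g[65:130,338:400]<85).astype(np.uint8);k=max(cv2.findContours(m,0,1)[0],key=cv2.contourArea)[:,0]+[338,65]
P=np.array([ray(c,p,10)[:2] for p in k],np.float32)
print("nut",circfit(P),cv2.minAreaRect(P))
E
```

```text
sleeve (array([624.2,  42.2]), 17.1)
nut (array([472.6,  64. ]), 16.3) ((472.96551513671875, 71.58059692382812), (39.575592041015625, 20.89339256286621), 13.768171310424805)
```

View pics/w3c.png

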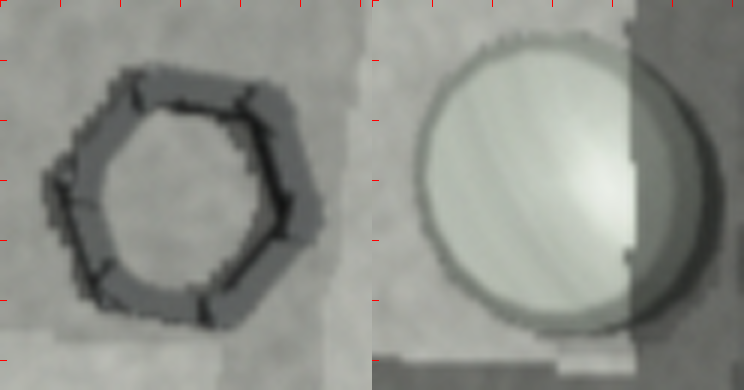

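```bash
python3 - <<'E'
from lib import *
c=np.load("w3.npz");q=[ray(c,(338+x/6-.4,65+y/6-.4),13)[:2] for x,y in((130,70),(275,85),(320,220),(235,325),(90,300),(50,180))]
q=np.array(q);print("nut",q.mean(0),np.hypot(*(q-q.mean(0)).T).round(1))
e=np.roll(q,-1,0)-q;print(np.degrees(np.arctan2(e[:,1],e[:,0])).round()%60)
p=ray(c,(246.9,94.9),24);print("cap",p,inc((p[0],p[1],100),np.pi/2),inc((p[0],p[1],10),np.pi/2),env.get_obs()["ee_pos"])
E
```

```text
nut [472.2436726   61.37239491] [23.4 24.1 24.7 24.  23.6 23.8]
[25. 22. 22. 21. 20. 23.]
cap [470.31453552 -64.4340873   24.        ] ([0.0946, -0.0772, 0.0564], [0.002, 0.003, 0.001]) ([0.0949, -0.0774, 0.1464], [0.002, 0.003, 0.001]) [564.67995398  12.71130129 156.8976072 ]
```

Call:
play_rows([
  [0.04,-0.03,0,0,0,0,1],
  [0.07,-0.06,0,0,0,0,1],
  [0.095,-0.0773,0.02,0,0,0,1],
  [0.095,-0.0773,0.06,0,0,0,1],
  [0.095,-0.0773,0.1,0,0,0,1],
  [0.095,-0.0773,0.13,0,0,0,1],
  [0.095,-0.0773,0.146,0,0,0,1],
  [0.095,-0.0773,0.146,0,0,0,1],
])

```text
t: 7.9
ee_pos: [466.1, -63.7, 6.2]
eef_rot: [0.0, -3.138, -0.006]
ft_force: [-1.2, 1.1, 0.7]
gripper_width: 0.997
grip_force: 0.0
```

Call:
play_rows([
  [0,0,0,0,0,0,1],
  [0,0,0,0,0,0,1],
  [0,0,0,0,0,0,1],
], squeeze=20)

```text
t: 8.15
ee_pos: [471.9, -65.0, 12.7]
eef_rot: [-0.001, 3.135, 0.002]
ft_force: [-0.1, -0.7, 0.2]
gripper_width: 0.999
grip_force: 0.0
```

Call:
play_rows([
  [0.001,0,0.003,0,0,0,0.4],
  [0.001,0,0.003,0,0,0,0.4],
  [0.001,0,0.003,0,0,0,0.4],
  [0.001,0,0.003,0,0,0,0.4],
  [0.001,0,0.003,0,0,0,0.4],
  [0.001,0,0.003,0,0,0,0.4],
  [0.001,0,0.003,0,0,0,0.4],
  [0.001,0,0.003,0,0,0,0.4],
], squeeze=20)

```text
t: 8.82
ee_pos: [469.0, -64.7, 7.6]
eef_rot: [-0.0, 3.138, 0.003]
ft_force: [-0.5, 0.4, -0.3]
gripper_width: 0.476
grip_force: 0.0
```

Call:
play_rows([
  [0,0,0,0,0,0,0.4],
  [0,0,0,0,0,0,0.4],
  [0,0,0,0,0,0,0.4],
])

```text
t: 9.07
ee_pos: [469.0, -64.7, 7.6]
eef_rot: [-0.0, 3.138, 0.003]
ft_force: [0.3, 0.2, 0.1]
gripper_width: 0.399
grip_force: 0.0
```

Call:
play_rows([
  [0,0,-0.02,0,0,0,0.4],
  [0,0,-0.05,0,0,0,0.4],
  [0,0,-0.08,0,0,0,0.4],
  [0,0,-0.1,0,0,0,0.4],
  [0,0,-0.1,0,0,0,0.4],
  [0,0,-0.1,0,0,0,0.4],
  [0,0,-0.1,0,0,0,0.4],
])

```text
t: 9.65
ee_pos: [468.2, -64.8, 106.8]
eef_rot: [-0.0, 3.139, 0.003]
ft_force: [-0.4, -0.1, -1.3]
gripper_width: 0.403
grip_force: 0.0
```

```bash
python3 - <<'E'
from lib import *
print(env.get_obs()["ee_pos"],inc((651.3,-94.4,60),np.pi/2))
E
```

```text
[468.18521003 -64.76498722 106.7575111 ] ([-0.183, -0.0298, 0.0472], [0.002, 0.003, 0.0])
```

Grip closed to 37 mm with no force, so the cap (50 mm) isn't held. I'll look.

```bash
python3 - <<'E'
from lib import *
o,c,im=show("wrist","w4")
np.savez("w4.npz",**{k:np.array(c[k]) for k in("intrinsics","R","t")})
print(o["ee_pos"],proj(c,o["ee_pos"]))
E
```

```text
[468.18521003 -64.76498722 106.7575111 ] [322.29382999 228.71988574]
```

View pics/w4.png

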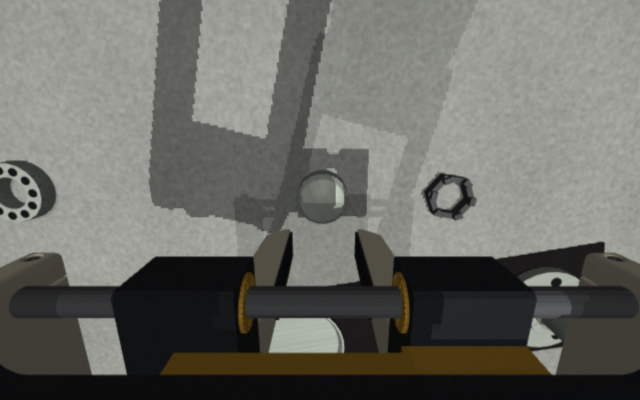

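```bash
python3 - <<'E'
from lib import *
im=cv2.imread("pics/w4.png");c=np.load("w4.npz")
for z in(0,24):print(ray(c,(322,195),z))
a=cv2.resize(im[160:250,270:390],None,fx=6,fy=6,interpolation=cv2.INTER_CUBIC)
cv2.imwrite("pics/w4c.png",cv2.convertScaleAbs(a,alpha=1.3))
E
```

```text
[472.69193355 -65.14826908   0.        ]
[466.34888512 -65.10084616  24.        ]
```

View pics/w4c.png

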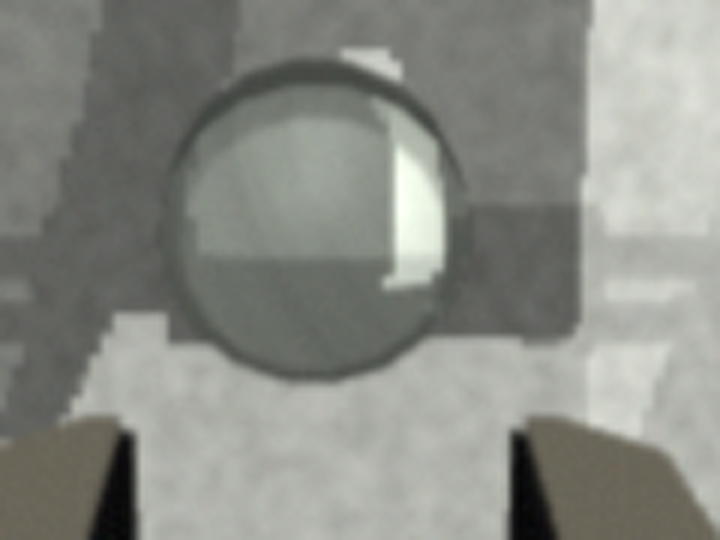

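The cap is still on the bench at about (468,-65). The fingers must have closed above its straight side, so the measured z or the pad height is off. I'll open, go back down and feel for the bench carefully.

Call:
play_rows([
  [0,0,0,0,0,0,1],
  [0,0,0,0,0,0,1],
  [0,0,0,0,0,0,1],
  [0,0,0,0,0,0,1],
  [0,0,0,0,0,0,1],
  [0,0,0,0,0,0,1],
  [0,0,0,0,0,0,1],
])

```text
t: 10.28
ee_pos: [468.7, -64.9, 107.6]
eef_rot: [-0.0, 3.138, 0.003]
ft_force: [0.1, 0.5, 1.1]
gripper_width: 0.853
grip_force: 0.0
```

Call:
play_rows([
  [0,0,0.03,0,0,0,1],
  [0,0,0.06,0,0,0,1],
  [0,0,0.08,0,0,0,1],
  [0,0,0.09,0,0,0,1],
  [0,0,0.096,0,0,0,1],
  [0,0,0.098,0,0,0,1],
  [0,0,0.098,0,0,0,1],
  [0,0,0.098,0,0,0,1],
])

```text
t: 10.95
ee_pos: [470.2, -65.0, 11.0]
eef_rot: [-0.0, 3.136, 0.002]
ft_force: [-0.1, -0.4, 0.3]
gripper_width: 0.998
grip_force: 0.0
```

Call:
play_rows([
  [0,0,0,0,0,0,1],
  [0,0,0,0,0,0,1],
  [0,0,0.001,0,0,0,1],
  [0,0,0.002,0,0,0,1],
  [0,0,0.002,0,0,0,1],
])

```text
t: 11.37
ee_pos: [469.0, -64.7, 7.6]
eef_rot: [-0.0, 3.138, 0.003]
ft_force: [0.3, -0.3, 0.3]
gripper_width: 0.997
grip_force: 0.0
```

Call:
play_rows([
  [0,0,0.001,0,0,0,1],
  [0,0,0.002,0,0,0,1],
  [0,0,0.003,0,0,0,1],
  [0,0,0.003,0,0,0,1],
])

```text
t: 11.7
ee_pos: [468.8, -64.6, 4.3]
eef_rot: [-0.0, 3.139, 0.003]
ft_force: [0.2, 1.0, 0.5]
gripper_width: 1.0
grip_force: 0.0
```

```bash
python3 - <<'E'
from lib import *
o,c,im=show("scene");print(o["ee_pos"],o["ft_force"])
u,v=proj(c,o["ee_pos"]).astype(int);print(u,v)
cv2.imwrite("pics/s5.png",cv2.resize(im[v-70:v+50,u-80:u+80],None,fx=5,fy=5,interpolation=cv2.INTER_CUBIC))
E
```

```text
[468.75466051 -64.61217819   4.2524787 ] [0.2036535  1.04868446 0.5229184 ]
318 163
```

View pics/s5.png

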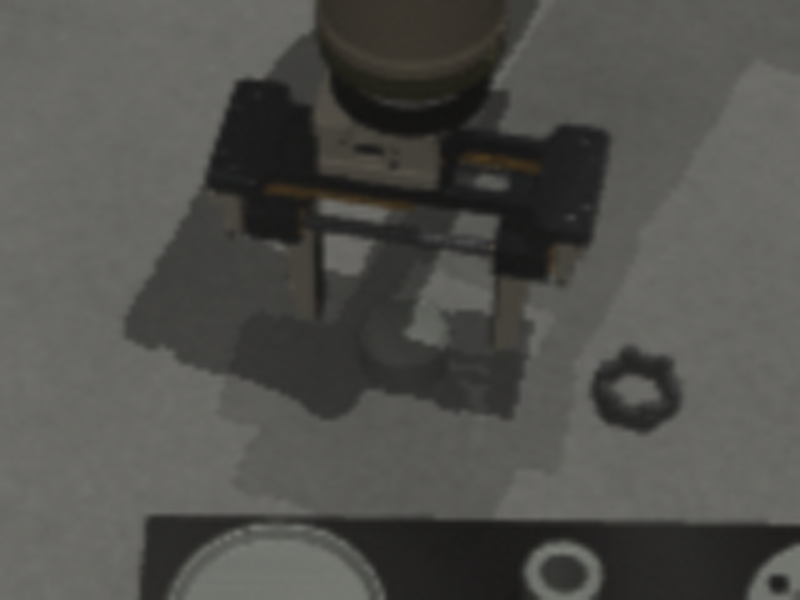

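The scene crop shows the finger tips at (310,318) and (508,348), about 15 mm higher than the reported TCP at (400,350). The real fingers end above the reported TCP, so I'll keep descending by feel.

Call:
play_rows([
  [0,0,0.002,0,0,0,1],
  [0,0,0.004,0,0,0,1],
  [0,0,0.006,0,0,0,1],
  [0,0,0.006,0,0,0,1],
])

```text
t: 12.08
ee_pos: [468.6, -64.6, -2.0]
eef_rot: [-0.0, 3.139, 0.003]
ft_force: [-0.3, -0.1, -0.0]
gripper_width: 1.0
grip_force: 0.0
```

Call:
play_rows([
  [0,0,0.001,0,0,0,1],
  [0,0,0.002,0,0,0,1],
  [0,0,0.003,0,0,0,1],
  [0,0,0.003,0,0,0,1],
])

```text
t: 12.42
ee_pos: [468.9, -64.6, -4.6]
eef_rot: [-0.0, 3.138, 0.003]
ft_force: [-0.4, -0.0, -0.6]
gripper_width: 1.0
grip_force: 0.0
```

Call:
play_rows([
  [0,0,0.001,0,0,0,1],
  [0,0,0.002,0,0,0,1],
  [0,0,0.003,0,0,0,1],
  [0,0,0.003,0,0,0,1],
])

```text
t: 12.75
ee_pos: [468.9, -64.6, -7.7]
eef_rot: [-0.0, 3.139, 0.003]
ft_force: [0.1, 1.2, 0.7]
gripper_width: 1.0
grip_force: 0.0
```

Call:
play_rows([
  [0,0,0.001,0,0,0,1],
  [0,0,0.002,0,0,0,1],
  [0,0,0.003,0,0,0,1],
  [0,0,0.003,0,0,0,1],
])

```text
t: 13.08
ee_pos: [468.9, -64.6, -10.7]
eef_rot: [-0.0, 3.139, 0.003]
ft_force: [-0.4, 0.5, -1.1]
gripper_width: 0.999
grip_force: 0.0
```

Call:
play_rows([
  [0,0,0,0,0,0,0.4],
  [0,0,0,0,0,0,0.4],
  [0,0,0,0,0,0,0.4],
  [0,0,0,0,0,0,0.4],
  [0,0,0,0,0,0,0.4],
  [0,0,0,0,0,0,0.4],
  [0,0,0,0,0,0,0.4],
  [0,0,0,0,0,0,0.4],
], squeeze=20)

```text
t: 13.75
ee_pos: [469.1, -64.7, -10.4]
eef_rot: [-0.0, 3.138, 0.003]
ft_force: [-0.5, -0.0, 0.3]
gripper_width: 0.525
grip_force: 20.0
```

Call:
play_rows([
  [0,0,0,0,0,0,0.4],
  [0,0,0,0,0,0,0.4],
  [0,0,0,0,0,0,0.4],
])

```text
t: 14.0
ee_pos: [469.1, -64.7, -10.4]
eef_rot: [-0.0, 3.138, 0.003]
ft_force: [-0.0, 0.2, 0.0]
gripper_width: 0.527
grip_force: 20.0
```

Cap gripped (0.527 ≈ 49 mm, 20 N). Lift and carry to the dish.

Call:
play_rows([
  [0,0,-0.02,0,0,0,0.4],
  [0,0,-0.05,0,0,0,0.4],
  [0,0,-0.08,0,0,0,0.4],
  [0,0,-0.1,0,0,0,0.4],
  [0,0,-0.1,0,0,0,0.4],
  [0,0,-0.1,0,0,0,0.4],
])

```text
t: 14.5
ee_pos: [469.9, -65.1, 90.8]
eef_rot: [-0.0, 3.135, 0.002]
ft_force: [-1.1, 0.2, -1.2]
gripper_width: 0.524
grip_force: 20.0
```

Call:
play_rows([
  [-0.035,-0.01,0,0,0,0,0.4],
  [-0.07,-0.02,0,0,0,0,0.4],
  [-0.11,-0.025,0,0,0,0,0.4],
  [-0.15,-0.03,0,0,0,0,0.4],
  [-0.175,-0.03,0,0,0,0,0.4],
  [-0.182,-0.03,0,0,0,0,0.4],
  [-0.182,-0.03,0,0,0,0,0.4],
  [-0.182,-0.03,0,0,0,0,0.4],
])

```text
t: 15.17
ee_pos: [649.0, -94.4, 87.8]
eef_rot: [0.001, -3.141, -0.004]
ft_force: [-0.0, 0.2, -0.8]
gripper_width: 0.525
grip_force: 20.0
```

Call:
play_rows([
  [0,0,0.02,0,0,0,0.4],
  [0,0,0.04,0,0,0,0.4],
  [0,0,0.06,0,0,0,0.4],
  [0,0,0.06,0,0,0,0.4],
  [0,0,0.06,0,0,0,0.4],
  [0,0,0.06,0,0,0,0.4],
])

```text
t: 15.67
ee_pos: [650.7, -94.8, 31.3]
eef_rot: [-0.0, 3.138, 0.003]
ft_force: [1.3, 0.3, -0.1]
gripper_width: 0.528
grip_force: 20.0
```

Call:
play_rows([
  [0,0,0.012,0,0,0,0.4],
  [0,0,0.022,0,0,0,0.4],
  [0,0,0.028,0,0,0,0.4],
  [0,0,0.031,0,0,0,0.4],
  [0,0,0.032,0,0,0,0.4],
  [0,0,0.032,0,0,0,0.4],
])

```text
t: 16.17
ee_pos: [650.7, -94.6, -2.5]
eef_rot: [-0.0, 3.139, 0.003]
ft_force: [0.4, -0.6, -1.3]
gripper_width: 0.528
grip_force: 20.0
```

Call:
play_rows([
  [0,0,0.001,0,0,0,0.4],
  [0,0,0.002,0,0,0,0.4],
  [0,0,0.003,0,0,0,0.4],
  [0,0,0.003,0,0,0,0.4],
])

```text
t: 16.5
ee_pos: [651.5, -94.7, -4.3]
eef_rot: [-0.0, 3.137, 0.003]
ft_force: [-0.1, -0.2, 0.2]
gripper_width: 0.524
grip_force: 20.0
```

Call:
play_rows([
  [0,0,0.001,0,0,0,0.4],
  [0,0,0.0015,0,0,0,0.4],
  [0,0,0.0015,0,0,0,0.4],
])

```text
t: 16.75
ee_pos: [651.6, -94.8, -4.4]
eef_rot: [-0.0, 3.137, 0.003]
ft_force: [-5.9, 0.2, 11.3]
gripper_width: 0.525
grip_force: 20.0
```

Call:
play_rows([
  [0,0,0,0,0,0,0.7],
  [0,0,0,0,0,0,0.7],
  [0,0,0,0,0,0,0.7],
  [0,0,0,0,0,0,0.7],
])

```text
t: 17.08
ee_pos: [650.9, -94.6, -6.6]
eef_rot: [-0.0, 3.138, 0.003]
ft_force: [0.2, -0.2, -0.5]
gripper_width: 0.695
grip_force: 0.0
```

Call:
play_rows([
  [0,0,-0.03,0,0,0,0.7],
  [0,0,-0.06,0,0,0,0.7],
  [0,0,-0.1,0,0,0,1],
  [0,0,-0.14,0,0,0,1],
  [0,0,-0.17,0,0,0,1],
  [0,0,-0.17,0,0,0,1],
])

```text
t: 17.58
ee_pos: [654.8, -95.9, 173.2]
eef_rot: [-0.0, 3.126, -0.001]
ft_force: [1.2, -0.6, 2.0]
gripper_width: 0.938
grip_force: 0.0
```

```bash
python3 - <<'E'
from lib import *
print(env.get_obs()["ee_pos"],inc((500,-368,170),np.pi/2))
E
```

```text
[654.84805099 -95.9358272  173.15763697] ([0.155, -0.272, 0.0009], [-0.001, 0.016, 0.0])
```

Call:
play_rows([
  [0.155,-0.272,0,0,0,0,1],
  [0.155,-0.272,0,0,0,0,1],
  [0.155,-0.272,0,0,0,0,1],
  [0.155,-0.272,0,0,0,0,1],
  [0.155,-0.272,0,0,0,0,1],
  [0.155,-0.272,0,0,0,0,1],
  [0.155,-0.272,0,0,0,0,1],
  [0.155,-0.272,0,0,0,0,1],
])

```text
t: 18.25
ee_pos: [492.7, -370.7, 162.1]
eef_rot: [0.004, 3.139, 0.001]
ft_force: [1.1, 0.0, -0.3]
gripper_width: 1.002
grip_force: 0.0
```

Call:
play_rows([
  [0,0,0,0,0,0,1],
  [0,0,0,0,0,0,1],
  [0,0,0,0,0,0,1],
  [0,0,0,0,0,0,1],
  [0,0,0,0,0,0,1],
  [0,0,0,0,0,0,1],
])

```text
t: 18.75
ee_pos: [496.3, -365.9, 162.6]
eef_rot: [-0.003, 3.138, 0.003]
ft_force: [0.5, -0.1, -0.9]
gripper_width: 1.002
grip_force: 0.0
```

```bash
python3 - <<'E'
from lib import *
o,c,im=show("wrist","w6")
np.savez("w6.npz",**{k:np.array(c[k]) for k in("intrinsics","R","t")})
print(o["t"],o["ee_pos"])
u,v=proj(c,(463,-368,18)).astype(int);print(u,v)
u0,v0=u-60,max(v-50,0)
cv2.imwrite("pics/w6c.png",cv2.resize(im[v0:v0+100,u0:u0+120],None,fx=6,fy=6,interpolation=cv2.INTER_CUBIC));print(u0,v0)
E
```

```text
18.75 [ 496.26392104 -365.89859128  162.5697121 ]
320 153
260 103
```

View pics/w6c.png

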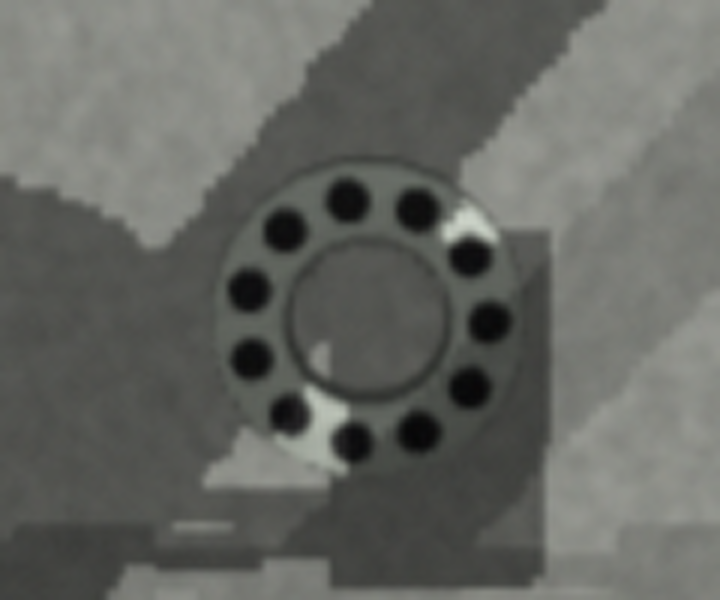

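The bearing is clear in the crop with its 11 balls, centred at about crop (369,320).

```bash
python3 - <<'E'
from lib import *
im=cv2.imread("pics/w6.png");c=np.load("w6.npz")
g=im[103:203,260:380].max(2);m=(g<45).astype(np.uint8);m[:22]=0
k,l,s,ct=cv2.connectedComponentsWithStats(m)
q=[ct[j]+[260,103] for j in range(1,k) if 15<s[j,4]<80];q=[p for p in q if np.hypot(p[0]-321.5,p[1]-156.3)<30]
P=[ray(c,p,18)[:2] for p in q];f=circfit(P);print(len(q),f,np.hypot(*(np.array(P)-f[0]).T).round(1))
print(inc((*f[0],20),np.pi/2),env.get_obs()["ee_pos"])
E
```

```text
11 (array([ 466.4, -367.8]), 22.8) [22.7 22.8 22.9 22.7 22.7 22.8 22.7 22.8 22.6 23.  22.7]
([0.0302, -0.002, 0.1425], [0.002, 0.003, 0.002]) [ 496.15124371 -366.07457138  162.60018165]
```

Call:
play_rows([
  [0.03,-0.002,0.02,0,0,0,1],
  [0.03,-0.002,0.06,0,0,0,1],
  [0.03,-0.002,0.1,0,0,0,1],
  [0.03,-0.002,0.13,0,0,0,1],
  [0.03,-0.002,0.15,0,0,0,1],
  [0.03,-0.002,0.162,0,0,0,1],
  [0.03,-0.002,0.164,0,0,0,1],
  [0.03,-0.002,0.164,0,0,0,1],
])

```text
t: 19.47
ee_pos: [466.2, -368.3, -1.6]
eef_rot: [-0.001, 3.139, 0.004]
ft_force: [0.0, -0.6, 0.4]
gripper_width: 0.998
grip_force: 0.0
```

Call:
play_rows([
  [0,0,0.002,0,0,0,1],
  [0,0,0.004,0,0,0,1],
  [0,0,0.006,0,0,0,1],
  [0,0,0.007,0,0,0,1],
  [0,0,0.007,0,0,0,1],
])

```text
t: 19.88
ee_pos: [466.3, -368.9, -8.1]
eef_rot: [-0.0, 3.138, 0.002]
ft_force: [1.2, 0.0, 0.3]
gripper_width: 0.997
grip_force: 0.0
```

Call:
play_rows([
  [0,0.001,0.002,0,0,0,1],
  [0,0.001,0.004,0,0,0,1],
  [0,0.001,0.006,0,0,0,1],
  [0,0.001,0.007,0,0,0,1],
  [0,0.001,0.007,0,0,0,1],
])

```text
t: 20.3
ee_pos: [465.8, -367.4, -16.0]
eef_rot: [-0.0, 3.139, 0.004]
ft_force: [0.9, -0.2, -0.0]
gripper_width: 1.0
grip_force: 0.0
```

Call:
play_rows([
  [0,0,0,0,0,0,0.5],
  [0,0,0,0,0,0,0.5],
  [0,0,0,0,0,0,0.5],
  [0,0,0,0,0,0,0.5],
  [0,0,0,0,0,0,0.5],
  [0,0,0,0,0,0,0.5],
  [0,0,0,0,0,0,0.5],
  [0,0,0,0,0,0,0.5],
], squeeze=25)

```text
t: 20.97
ee_pos: [466.2, -367.8, -15.4]
eef_rot: [-0.0, 3.138, 0.003]
ft_force: [-0.7, -0.9, 0.8]
gripper_width: 0.637
grip_force: 25.0
```

Call:
play_rows([
  [0,0,-0.02,0,0,0,0.5],
  [0,0,-0.05,0,0,0,0.5],
  [0,0,-0.08,0,0,0,0.5],
  [0,0,-0.11,0,0,0,0.5],
  [0,0,-0.13,0,0,0,0.5],
  [0,0,-0.13,0,0,0,0.5],
])

```text
t: 21.47
ee_pos: [468.2, -370.2, 120.3]
eef_rot: [-0.0, 3.132, -0.006]
ft_force: [0.9, -1.2, -1.6]
gripper_width: 0.635
grip_force: 25.0
```

Call:
play_rows([
  [-0.01,0.03,0,0,0,0,0.5],
  [-0.02,0.07,0,0,0,0,0.5],
  [-0.03,0.11,0,0,0,0,0.5],
  [-0.04,0.15,0,0,0,0,0.5],
  [-0.05,0.19,0,0,0,0,0.5],
  [-0.06,0.23,0,0,0,0,0.5],
  [-0.07,0.27,0,0,0,0,0.5],
  [-0.08,0.31,0,0,0,0,0.5],
])

```text
t: 22.13
ee_pos: [544.7, -55.7, 113.5]
eef_rot: [-0.0, 3.14, 0.004]
ft_force: [-0.1, -0.0, -1.9]
gripper_width: 0.633
grip_force: 25.0
```

Call:
play_rows([
  [-0.01,0.04,0,0,0,0,0.5],
  [-0.02,0.08,0,0,0,0,0.5],
  [-0.03,0.12,0,0,0,0,0.5],
  [-0.04,0.16,0,0,0,0,0.5],
  [-0.05,0.2,0,0,0,0,0.5],
  [-0.055,0.225,0,0,0,0,0.5],
  [-0.055,0.238,0,0,0,0,0.5],
  [-0.055,0.238,0,0,0,0,0.5],
])

```text
t: 22.8
ee_pos: [599.2, 183.0, 113.9]
eef_rot: [-0.005, 3.141, 0.003]
ft_force: [1.4, 0.9, -2.5]
gripper_width: 0.633
grip_force: 25.0
```

Call:
play_rows([
  [0,0,0,0,0,0,0.5],
  [0,0,0,0,0,0,0.5],
  [0,0,0,0,0,0,0.5],
  [0,0,0,0,0,0,0.5],
  [0,0,0,0,0,0,0.5],
])

```text
t: 23.22
ee_pos: [600.7, 179.0, 116.1]
eef_rot: [0.002, 3.138, 0.003]
ft_force: [-1.0, 0.6, -1.4]
gripper_width: 0.634
grip_force: 25.0
```

```bash
python3 - <<'E'
from lib import *
print(env.get_obs()["ee_pos"],inc((601.1,180.4,50),np.pi/2))
E
```

```text
[600.70147057 178.98480167 116.10090295] ([-0.0002, 0.0013, 0.0661], [0.002, 0.004, -0.001])
```

Call:
play_rows([
  [-0.0005,0.0013,0.02,0.002,0.003,0,0.5],
  [-0.0005,0.0013,0.04,0.002,0.003,0,0.5],
  [-0.0005,0.0013,0.055,0.002,0.003,0,0.5],
  [-0.0005,0.0013,0.06,0.002,0.003,0,0.5],
  [-0.0005,0.0013,0.06,0.002,0.003,0,0.5],
  [-0.0005,0.0013,0.06,0.002,0.003,0,0.5],
])

```text
t: 23.72
ee_pos: [601.5, 181.3, 56.6]
eef_rot: [0.0, 3.141, -0.0]
ft_force: [0.5, 0.5, -2.7]
gripper_width: 0.637
grip_force: 25.0
```

Call:
play_rows([
  [0,0,0.006,0,0,0,0.5],
  [0,0,0.012,0,0,0,0.5],
  [0,0,0.018,0,0,0,0.5],
  [0,0,0.018,0,0,0,0.5],
  [0,0,0.018,0,0,0,0.5],
])

```text
t: 24.13
ee_pos: [600.7, 181.5, 37.3]
eef_rot: [0.0, -3.141, 0.001]
ft_force: [0.1, 0.2, -1.9]
gripper_width: 0.634
grip_force: 25.0
```

Call:
play_rows([
  [0,-0.001,0.006,0,0,0,0.5],
  [0,-0.001,0.012,0,0,0,0.5],
  [0,-0.001,0.018,0,0,0,0.5],
  [0,-0.001,0.023,0,0,0,0.5],
  [0,-0.001,0.025,0,0,0,0.5],
  [0,-0.001,0.025,0,0,0,0.5],
])

```text
t: 24.63
ee_pos: [600.5, 180.4, 11.8]
eef_rot: [0.0, -3.14, 0.001]
ft_force: [-0.0, -0.2, -2.1]
gripper_width: 0.633
grip_force: 25.0
```

Call:
play_rows([
  [0,0,0.001,0,0,0,0.5],
  [0,0,0.002,0,0,0,0.5],
  [0,0,0.003,0,0,0,0.5],
  [0,0,0.003,0,0,0,0.5],
])

```text
t: 24.97
ee_pos: [601.4, 180.6, 10.0]
eef_rot: [-0.0, 3.141, -0.0]
ft_force: [-0.3, 0.3, -2.2]
gripper_width: 0.635
grip_force: 25.0
```

Call:
play_rows([
  [0,0,0.001,0,0,0,0.5],
  [0,0,0.002,0,0,0,0.5],
  [0,0,0.002,0,0,0,0.5],
])

```text
t: 25.22
ee_pos: [601.6, 180.6, 9.5]
eef_rot: [-0.0, 3.141, 0.0]
ft_force: [-5.9, -2.0, 8.2]
gripper_width: 0.631
grip_force: 25.0
```

Seated (8 N contact). Release, rise and move to a nut hover with the yaw aligned to the flats.

Call:
play_rows([
  [0,0,-0.001,0,0,0,0.85],
  [0,0,-0.001,0,0,0,0.85],
  [0,0,-0.001,0,0,0,0.85],
  [0,0,-0.001,0,0,0,0.85],
  [0,0,-0.001,0,0,0,0.85],
])

```text
t: 25.63
ee_pos: [601.3, 180.6, 8.9]
eef_rot: [-0.0, 3.141, -0.0]
ft_force: [-0.7, 0.2, 0.6]
gripper_width: 0.849
grip_force: 0.0
```

Call:
play_rows([
  [0,0,-0.03,0,0,0,0.85],
  [0,0,-0.07,0,0,0,0.85],
  [0,0,-0.11,0,0,0,1],
  [0,0,-0.14,0,0,0,1],
  [0,0,-0.15,0,0,0,1],
  [0,0,-0.15,0,0,0,1],
])

```text
t: 26.13
ee_pos: [603.8, 181.1, 163.6]
eef_rot: [-0.0, 3.134, 0.002]
ft_force: [-0.8, 0.4, 0.1]
gripper_width: 0.998
grip_force: 0.0
```

```bash
python3 - <<'E'
from lib import *
print(env.get_obs()["ee_pos"],inc((507,76,165),np.radians(112)))
E
```

```text
[603.84082939 181.11651162 163.5967433 ] ([0.0968, -0.1051, -0.0023], [-0.0, 0.008, -0.384])
```

Call:
play_rows([
  [0.03,-0.03,0,0,0.003,-0.1,1],
  [0.06,-0.06,0,0,0.004,-0.2,1],
  [0.09,-0.09,0,0,0.004,-0.3,1],
  [0.097,-0.105,0,0,0.004,-0.384,1],
  [0.097,-0.105,0,0,0.004,-0.384,1],
  [0.097,-0.105,0,0,0.004,-0.384,1],
  [0.097,-0.105,0,0,0.004,-0.384,1],
  [0.097,-0.105,0,0,0.004,-0.384,1],
])

```text
t: 26.8
ee_pos: [504.3, 76.2, 158.1]
eef_rot: [0.598, -3.079, -0.0]
ft_force: [0.1, 1.1, 0.3]
gripper_width: 1.003
grip_force: 0.0
```

Call:
play_rows([
  [0,0,0,0,0,0,1],
  [0,0,0,0,0,0,1],
  [0,0,0,0,0,0,1],
  [0,0,0,0,0,0,1],
])

```text
t: 27.13
ee_pos: [504.4, 75.9, 158.9]
eef_rot: [0.6, -3.08, 0.0]
ft_force: [0.4, -0.5, 0.7]
gripper_width: 0.999
grip_force: 0.0
```

```bash
python3 - <<'E'
from lib import *
o,c,im=show("wrist","w7")
np.savez("w7.npz",**{k:np.array(c[k]) for k in("intrinsics","R","t")})
print(o["t"],o["ee_pos"],o["eef_rot"])
u,v=proj(c,(472,61,13)).astype(int);print(u,v)
u0,v0=u-50,v-40
a=cv2.resize(im[v0:v0+80,u0:u0+100],None,fx=7,fy=7,interpolation=cv2.INTER_CUBIC)
cv2.imwrite("pics/w7c.png",cv2.convertScaleAbs(a,alpha=1.5))
E
```

```text
27.1333 [504.39337635  75.86442085 158.87656637] [ 5.99552085e-01 -3.07999232e+00  1.52318278e-04]
321 151
```

View pics/w7c.png

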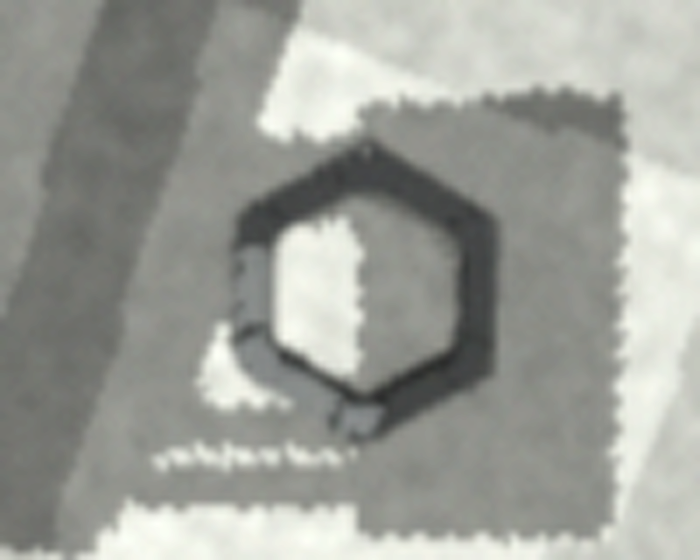

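Flats are vertical in the image, so they're square to the closing line. Nut centre is at crop (366,289), full image (322.9,151.9).

```bash
python3 - <<'E'
from lib import *
c=np.load("w7.npz");p=ray(c,(322.9,151.9),14);print(p,env.get_obs()["ee_pos"],inc((p[0],p[1],0),np.radians(112)))
E
```

```text
[471.14062565  62.70900085  14.        ] [504.38605877  75.76644444 158.93584511] ([0.0351, 0.0003, 0.1591], [0.001, -0.004, 0.0])
```

Call:
play_rows([
  [0.02,0,0.03,0,0,0,1],
  [0.035,0,0.07,0,0,0,1],
  [0.035,0,0.1,0,0,0,1],
  [0.035,0,0.13,0,0,0,1],
  [0.035,0,0.15,0,0,0,1],
  [0.035,0,0.16,0,0,0,1],
  [0.035,0,0.163,0,0,0,1],
  [0.035,0,0.163,0,0,0,1],
])

```text
t: 27.85
ee_pos: [471.2, 62.3, -3.9]
eef_rot: [0.599, -3.08, 0.0]
ft_force: [0.2, 0.8, -0.5]
gripper_width: 1.001
grip_force: 0.0
```

Call:
play_rows([
  [0,0,0.003,0,0,0,1],
  [0,0,0.006,0,0,0,1],
  [0,0,0.007,0,0,0,1],
  [0,0,0.007,0,0,0,1],
])

```text
t: 28.18
ee_pos: [471.7, 62.3, -10.4]
eef_rot: [0.599, -3.081, 0.0]
ft_force: [0.6, -0.6, -0.4]
gripper_width: 1.002
grip_force: 0.0
```

Call:
play_rows([
  [0,0,0.002,0,0,0,1],
  [0,0,0.004,0,0,0,1],
  [0,0,0.005,0,0,0,1],
  [0,0,0.005,0,0,0,1],
])

```text
t: 28.52
ee_pos: [470.9, 62.3, -16.2]
eef_rot: [0.599, -3.08, 0.0]
ft_force: [0.4, -0.4, -0.1]
gripper_width: 0.999
grip_force: 0.0
```

Call:
play_rows([
  [0,0,0,0,0,0,0.3],
  [0,0,0,0,0,0,0.3],
  [0,0,0,0,0,0,0.3],
  [0,0,0,0,0,0,0.3],
  [0,0,0,0,0,0,0.3],
  [0,0,0,0,0,0,0.3],
  [0,0,0,0,0,0,0.3],
  [0,0,0,0,0,0,0.3],
], squeeze=20)

```text
t: 29.18
ee_pos: [471.2, 62.3, -15.9]
eef_rot: [0.599, -3.08, 0.0]
ft_force: [0.3, -0.1, 0.9]
gripper_width: 0.474
grip_force: 0.0
```

Call:
play_rows([
  [0,0,0,0,0,0,0.3],
  [0,0,0,0,0,0,0.3],
  [0,0,0,0,0,0,0.3],
  [0,0,0,0,0,0,0.3],
])

```text
t: 29.52
ee_pos: [471.2, 62.2, -15.9]
eef_rot: [0.599, -3.08, 0.0]
ft_force: [0.2, 0.4, 0.6]
gripper_width: 0.45
grip_force: 20.0
```

Call:
play_rows([
  [0,0,-0.02,0,0,0,0.3],
  [0,0,-0.05,0,0,0,0.3],
  [0,0,-0.08,0,0,0,0.3],
  [0,0,-0.11,0,0,0,0.3],
  [0,0,-0.13,0,0,0,0.3],
  [0,0,-0.13,0,0,0,0.3],
  [0,0,-0.13,0,0,0,0.3],
])

```text
t: 30.1
ee_pos: [472.7, 62.4, 115.1]
eef_rot: [0.6, -3.083, 0.001]
ft_force: [-0.4, -0.3, -1.0]
gripper_width: 0.444
grip_force: 20.0
```

```bash
python3 - <<'E'
from lib import *
print(env.get_obs()["ee_pos"],inc((601.1,180.6,114)))
E
```

```text
[472.69306878  62.39707067 115.12120163] ([-0.1634, 0.0615, 0.0009], [-0.0, -0.001, -0.0])
```

Call:
play_rows([
  [-0.035,0.012,0,0,0,0,0.3],
  [-0.07,0.025,0,0,0,0,0.3],
  [-0.1,0.038,0,0,0,0,0.3],
  [-0.13,0.05,0,0,0,0,0.3],
  [-0.155,0.058,0,0,0,0,0.3],
  [-0.163,0.0615,0,0,0,0,0.3],
  [-0.163,0.0615,0,0,0,0,0.3],
  [-0.163,0.0615,0,0,0,0,0.3],
])

```text
t: 30.77
ee_pos: [598.2, 180.0, 111.2]
eef_rot: [0.599, -3.076, 0.001]
ft_force: [0.1, -0.1, -1.1]
gripper_width: 0.447
grip_force: 20.0
```

Call:
play_rows([
  [0,0,0,0,0,0,0.3],
  [0,0,0,0,0,0,0.3],
  [0,0,0,0,0,0,0.3],
  [0,0,0,0,0,0,0.3],
])

```text
t: 31.1
ee_pos: [599.5, 179.8, 113.9]
eef_rot: [0.598, -3.081, 0.0]
ft_force: [-0.9, 0.3, -0.9]
gripper_width: 0.452
grip_force: 20.0
```

```bash
python3 - <<'E'
from lib import *
print(env.get_obs()["ee_pos"],inc((601.1,180.6,60)))
E
```

```text
[599.49885499 179.82890804 113.90578467] ([-0.0019, 0.0001, 0.0539], [0.0, -0.003, 0.0])
```

Call:
play_rows([
  [-0.0015,0,0.02,0,-0.002,0,0.3],
  [-0.0015,0,0.04,0,-0.002,0,0.3],
  [-0.0015,0,0.053,0,-0.002,0,0.3],
  [-0.0015,0,0.057,0,-0.002,0,0.3],
  [-0.0015,0,0.057,0,-0.002,0,0.3],
  [-0.0015,0,0.057,0,-0.002,0,0.3],
])

```text
t: 31.6
ee_pos: [601.1, 180.9, 57.1]
eef_rot: [0.599, -3.082, -0.0]
ft_force: [-0.3, -0.5, -0.5]
gripper_width: 0.449
grip_force: 20.0
```

Call:
play_rows([
  [0,0,0.005,0,0,0,0.3],
  [0,0,0.01,0,0,0,0.3],
  [0,0,0.015,0,0,0,0.3],
  [0,0,0.015,0,0,0,0.3],
  [0,0,0.015,0,0,0,0.3],
])

```text
t: 32.02
ee_pos: [600.5, 180.9, 41.0]
eef_rot: [0.599, -3.081, -0.0]
ft_force: [-0.6, 0.0, -0.5]
gripper_width: 0.446
grip_force: 20.0
```

Call:
play_rows([
  [0,0,0.004,0,0,0,0.3],
  [0,0,0.008,0,0,0,0.3],
  [0,0,0.011,0,0,0,0.3],
  [0,0,0.012,0,0,0,0.3],
  [0,0,0.012,0,0,0,0.3],
])

```text
t: 32.43
ee_pos: [600.4, 180.9, 28.9]
eef_rot: [0.599, -3.081, -0.0]
ft_force: [0.2, 0.2, -2.2]
gripper_width: 0.45
grip_force: 20.0
```

Call:
play_rows([
  [0,0,0.001,0,0,0,0.3],
  [0,0,0.002,0,0,0,0.3],
  [0,0,0.002,0,0,0,0.3],
])

```text
t: 32.68
ee_pos: [600.9, 181.0, 27.5]
eef_rot: [0.6, -3.082, -0.0]
ft_force: [-0.1, -0.4, -1.0]
gripper_width: 0.448
grip_force: 20.0
```

Call:
play_rows([
  [0,0,0.001,0,0,0,0.3],
  [0,0,0.0015,0,0,0,0.3],
  [0,0,0.0015,0,0,0,0.3],
])

```text
t: 32.93
ee_pos: [601.1, 181.0, 27.1]
eef_rot: [0.6, -3.083, -0.0]
ft_force: [-3.6, -0.3, 5.5]
gripper_width: 0.448
grip_force: 20.0
```

Seated at the expected height. Release, rise and check everything in one picture.

Call:
play_rows([
  [0,0,-0.001,0,0,0,0.7],
  [0,0,-0.001,0,0,0,0.7],
  [0,0,-0.001,0,0,0,0.7],
  [0,0,-0.001,0,0,0,0.7],
  [0,0,-0.001,0,0,0,0.7],
])

```text
t: 33.35
ee_pos: [600.8, 181.0, 26.9]
eef_rot: [0.599, -3.082, -0.0]
ft_force: [-0.1, -0.4, 0.6]
gripper_width: 0.694
grip_force: 0.0
```

Call:
play_rows([
  [0,0,-0.03,0,0,0,0.7],
  [0,0,-0.07,0,0,0,0.7],
  [0,0,-0.11,0,0,0,0.7],
  [0,0,-0.15,0,0,0,0.7],
  [-0.03,0,-0.17,0,0,0.1,0.7],
  [-0.04,-0.04,-0.17,0,0,0.2,0.7],
  [-0.04,-0.08,-0.17,0,0,0.3,0.7],
  [-0.04,-0.11,-0.17,0,0,0.384,0.7],
])

```text
t: 34.02
ee_pos: [680.9, 92.2, 197.5]
eef_rot: [-0.007, -3.141, 0.001]
ft_force: [-0.1, 0.5, -0.2]
gripper_width: 0.7
grip_force: 0.0
```

Call:
play_rows([
  [-0.02,-0.02,0,0,0,0,0.7],
  [-0.02,-0.02,0,0,0,0,0.7],
  [-0.02,-0.02,0,0,0,0,0.7],
  [-0.02,-0.02,0,0,0,0,0.7],
  [-0.02,-0.02,0,0,0,0,0.7],
  [-0.02,-0.02,0,0,0,0,0.7],
])

```text
t: 34.52
ee_pos: [699.0, 75.4, 197.2]
eef_rot: [0.003, -3.14, -0.0]
ft_force: [0.1, -1.1, 0.2]
gripper_width: 0.704
grip_force: 0.0
```

```bash
python3 - <<'E'
from lib import *
o,c,im=show("wrist","w8")
np.savez("w8.npz",**{k:np.array(c[k]) for k in("intrinsics","R","t")})
print(o["t"],o["ee_pos"])
for X in((601.1,180.4,65),(601.1,180.4,58),(626,43,53),(651.3,-94.4,38)):print(X,proj(c,X).round())
g=cv2.cvtColor(im,cv2.COLOR_BGR2GRAY);cv2.imwrite("pics/w8s.png",cv2.resize(im[20:320,120:520],None,fx=2,fy=2,interpolation=cv2.INTER_CUBIC))
E
```

```text
34.5167 [699.00585067  75.3631875  197.15569549]
(601.1, 180.4, 65) [426.  92.]
(601.1, 180.4, 58) [423.  93.]
(626, 43, 53) [293. 117.]
(651.3, -94.4, 38) [175. 140.]
```

View pics/w8s.png

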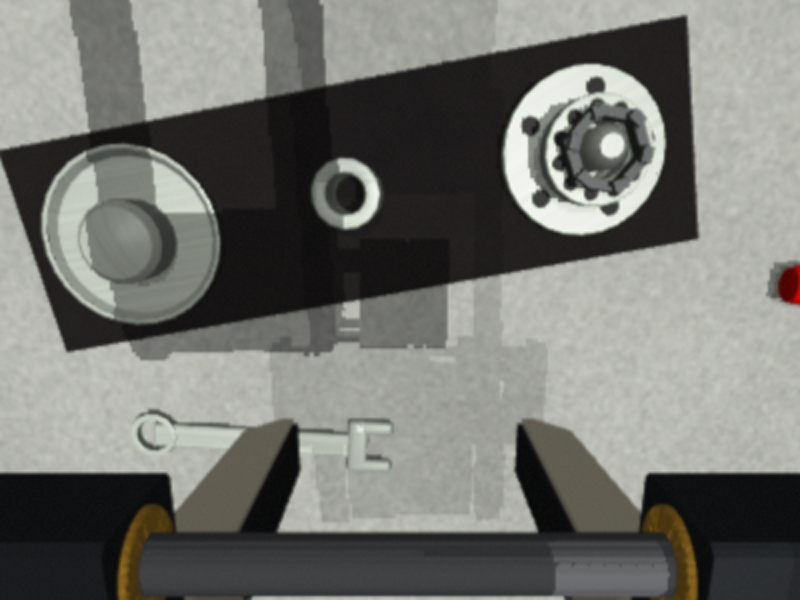

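The picture shows the cap in the dish (crop (122,240)), the sleeve upright at mid-mat (346,193), and the bearing with the nut seated round the spigot (600,148). The spanner is undisturbed. Handing in.

```bash
python3 -c "
from station import env
print(env.job_done())"
```

```text
the job is handed in; nothing more can be done
None
```

I handed the job in at about 35 s: bearing and nut are seated on the hub, the sleeve is upright at mid-mat, and the cap is dome up in the dish. The last picture and the contact forces agree with that, but `env.job_done()` returned no verdict.

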